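# Hold the camera pole out at its second stop

### The job

I want to wipe the dried salt off the inner tube of the yellow camera pole that stands leaning in the clamp. Squeeze in the orange thumb button on its handle, draw the handle smoothly out along the pole, past the first stop to the second stop, without forcing the pole out of its lean, and finish while still gripping the handle and holding it out there. Leave the other beach things where they lie.

Things in the scene. Friction and masses are not known exactly. Their poses are not given: they have to be found in the camera images.
- clamp: aluminium swivel clamp screwed to the surface: plate 105 x 92 x 8 mm, two upright cheeks (63 mm over both, tops 70 mm above the surface). Origin at the centre of the underside, z up. Its pivot bolt runs along its y axis, 55 mm above the surface; a black star knob on the -y end reaches 50 mm from the centre. The pole leans from vertical towards its -x side. Fixed.
- swivel (a joint): lean of the pole from vertical, rad, about the clamp's pivot, towards the clamp's -x side; starts between 0.10 and 0.42. A tight friction swivel: it holds the pole by itself but gives way to about 6 N m (some 40 N sideways at the handle when pushed in, 22 N when drawn out). Leave it as set.
- pivot (a point): point on the pole's axis at the clamp's pivot, 55 mm above the surface, inside the clamp collar. Axes: z along the pole towards the handle, y along the pivot bolt (level) towards the button side.
- collar (a point): point on the pole's axis at the mouth of the yellow outer tube (28 mm diameter, black ring 34 mm across at the mouth), 104 mm from the pivot; it stays put as the handle is drawn. Axes as pivot. A black mark round the inner tube comes out of the mouth at the first stop, an orange one at the second.
- handle (a joint): how far handle and steel inner tube (23 mm diameter) are drawn out along the pole, m: 0 = home (start), 0.060 = first stop, 0.120 = second stop, also the hard end of travel. With the button out a sprung pin locks it at each of these (at the second from 0.115 on); with the button in it runs freely past the first stop (1 to 5 N of pull, 0.14 to 0.22 kg) and sinks back if let slip.
- button (a joint): how far the orange thumb button on the handle is pressed, m: 0 = out, 0.0055 = flush with the handle, 0.0065 = its limit; the pin is free from about 0.0045 on. Spring: 3 N at rest, 6 N when flush.
- grip (a point): centre of the handle level with the button: where to grip. The handle is a black rubber block, yellow end cap with an orange bar on the button's side, 30 mm (x) by 28 mm (y), 66 mm long; its free end lies 27 mm beyond this point, its lower end 39 mm before it. Axes: z along the pole outwards (the way to pull), y towards the button, level. At home 145 mm from the pivot.
- thumb (a point): centre of the button's outer face: orange, 14 mm (x) by 24 mm (z), standing 5.5 mm out of the handle's +y side, 19.5 mm from the handle's axis. It moves towards -y when pressed; a grip closing along y with one pad on the button and the other on the opposite side presses it flush.
- shell_dish: white ceramic scallop-shaped dish, about 115 x 165 x 35 mm, loose, origin at the centre of the underside; a bystander
- mask_box: clear polycarbonate mask box with a black mask inside, 114 x 194 x 92 mm, loose, origin at the centre of the underside; a bystander
- dive_light: black rubberised dive light with yellow ring lying along its x, 150 mm long, 54 mm diameter at the head, loose, origin under its middle; a bystander
- fin_buckle: blue plastic fin-buckle spare, about 70 x 34 x 13 mm, loose, origin under its middle; a bystander
- action_camera: small camera in a clear dive housing, 55 x 80 x 65 mm, loose, origin at the centre of the underside; a bystander
- defog_bottle: small upright bottle, 38 mm diameter, 105 mm high, loose, origin at the centre of the underside; a bystander
There are look-alikes about, which are no part of the job. Leave any brown or purple look-alike of the clamp alone.

How it is judged:
By the outcome, as a careful person would: the job done as asked, in the order asked, and still so for the second after the job is handed in, while the arm keeps its last pose, push and grip.
It also fails if it takes over 35 s, if anything falls off the work surface, if the arm or the gripper's body presses on something with over 40 N, if the wrist force passes 120 N, or if a joint passes its speed limit or range.

### The arm

A 6-joint arm with a two-finger parallel gripper is mounted at the origin on the work surface. World frame = base frame: x ahead of the robot, y to its left, z up, the work surface at z = 0. Lengths are in mm, angles in degrees, forces in N, time in s.
With the tool pointing down it reaches from about 350 to 850 mm from the base axis. Payload 8.1 kg.
Tool frame: the origin (TCP) lies at the very end of the fingers, on their centre line; the grasp point (between the pads) lies grip_depth behind it (grip_depth is the distance from the TCP to the grasp point, in mm); z points along the fingers, y is the direction in which the jaws open and shut (so a half turn about z gives the same grasp; the last joint's range is limited). The gripper opens to 85 mm and grips with 20 to 120 N. Pads are 22 mm wide; open, the fingers measure 114 mm over their backs; the gripper's body (76 mm by 85 mm) begins 54 mm behind the grasp point. The pads swing forward as they close: fully open they stand 13 mm farther back than shut.
Start: joints at [68.159, 7.471, 85.268, -0, 87.261, -4.893], TCP at [174.881, 573.953, 231.292] pointing down, gripper open.
Joint ranges: [-169.43, 169.43], [-51.17, 129.36], [1.28, 143.12], [-76.62, 256.62], [0, 156.53], [-152.29, 152.29]. Speed limits (degrees/s): [136.94, 136.94, 159.86, 180, 180, 180].

### API

Orientations are given as [roll, pitch, yaw] about the fixed x, y, z axes, in that order (R = Rz(yaw) Ry(pitch) Rx(roll)).
In Python, from bench import * gives the robot as it stands.
- The arm moves only by the tool step_arm, never from a script. Its argument "plan" is a list of rows, each an object of numbers: "grip": the finger opening in cm, from 0 to 8.54; "tx", "ty", "tz": the shift along the tool's x, y, z in cm; "ax", "ay", "az": the turn, a rotation vector about the tool's x, y, z in degrees. In form: [{"grip": .., "tx": .., "ty": .., "tz": .., "ax": .., "ay": .., "az": ..}, ...]. A call has 1 to 8 rows; each row shifts and turns the commanded pose from where the row before left it, along the tool's axes as they then stand; what a row does not reach is not made up. A row lasts 1/12 s, in which the tool goes at most 41.7 mm and 7.16 degrees, less where a joint would pass 70% of its speed; a pose out of reach is approached as far as the arm can. A call with a gripper value outside its range is refused whole. The fingers move at their own pace and stop on an object; "newtons" is the grip in N (left out, the last holds). Time passes only in rows, so rows that do not move let the fingers close. It gives the time, the measured TCP pose, the force and the opening at its end, in the units of the state.
- sense(): the state, without advancing time (a new reading comes with each control period).
- snapshot(name): name is "scene" or "top" or "wrist"; returns the picture (384x512x3 uint8, red, green, blue); there is no depth.
- camera_model(name): a dict with "intrinsics" (3x3 intrinsics, pixels), "pose" (4x4, takes a point from camera to world coordinates); the wrist camera has in their place "T_tool_cam" (4x4, takes a point from camera to tool coordinates, whose origin is the TCP and whose axes are the flange's). Camera axes: x right, y down, z forward; pixel columns grow to the right and rows downward; lengths in mm; the calibration is good to about 2 mm. A picture is of the moment at which its call begins: read the wrist's pose just before it. camera_model takes no time and is no camera call.
- hand_in(): hands the job in, once; it reports no verdict.
The state is a dict: "time": time; "joint_pos": joint angles; "qd": joint speeds; "joint_efforts": joint torques, N m; "tool_pos": TCP position; "tcp_rot": TCP orientation; "ft_force": force on the tool from outside, world axes, zero at the start; "wrist_torque": the same for the moment, N m; "finger_gap": finger opening in mm.
Only numpy, scipy, OpenCV 4.12 (cv2) and the standard library are available. Lean on these libraries where they do the work, as an engineer would, in place of code of your own. Each camera call takes 0.05 s, during which the arm holds its last target.

## Working session

There is one attempt and no reset: what is moved stays moved. The work goes in short steps, Python scripts to look and compute and a tool call to move; the robot and the scene stay as the last step left them, time stands still between calls to the robot, and variables do not carry over. Pictures are saved under pics/ and viewed, and the job is handed in when it is done.

Besides the shell and the picture viewer there is one more tool, called after ">>>" as name([rows], argument=value, ...), one row to a line, values as JSON. step_arm: Moves the arm, as the interface text tells. Its arguments: {"type":"object","properties":{"plan":{"type":"array","items":{"type":"object","properties":{"grip":{"type":"number"},"tx":{"type":"number"},"ty":{"type":"number"},"tz":{"type":"number"},"ax":{"type":"number"},"ay":{"type":"number"},"az":{"type":"number"}}}},"newtons":{"type":"number"}},"required":["plan"]}

```bash
mkdir -p pics; ls
python3 - <<'E'
from bench import *
import cv2,numpy as np
print(sense())
for n in("scene","top","wrist"):
    im=snapshot(n); cv2.imwrite(f"pics/{n}0.png",im[:,:,::-1]); 
    m=camera_model(n); print(n,{k:np.round(v,3).tolist() for k,v in m.items()})
E
```

```text
pics
{'time': 0.0, 'joint_pos': array([ 6.81576243e+01,  7.51480381e+00,  8.53296266e+01, -1.20218684e-03,
        8.72621419e+01, -4.89212274e+00]), 'qd': array([-0.07121521,  0.02948061,  0.04890599,  0.03979638,  0.02663594,
       -0.08639198]), 'joint_efforts': array([-2.97308015e-04, -5.69395351e+01, -5.00554490e+01,  2.78682268e-05,
        1.48103078e-02, -9.00883890e-06]), 'tool_pos': array([174.69390596, 573.42453839, 230.24428355]), 'tcp_rot': array([-1.79893714e+02, -7.89214077e-03,  1.63049798e+02]), 'ft_force': array([-0.4090881 , -0.25953303,  0.00936819]), 'wrist_torque': array([ 0.00587633, -0.01140844, -0.00185248]), 'finger_gap': 85.37996772707676}
scene {'intrinsics': [[453.987, 0.0, 249.056], [0.0, 453.987, 191.153], [0.0, 0.0, 1.0]], 'pose': [[-0.408, 0.611, -0.678, 1485.404], [0.913, 0.281, -0.296, 451.497], [0.01, -0.74, -0.673, 1089.638], [0.0, 0.0, 0.0, 1.0]]}
top {'intrinsics': [[489.602, 0.0, 255.062], [0.0, 489.602, 187.618], [0.0, 0.0, 1.0]], 'pose': [[0.137, -0.967, 0.213, 249.158], [-0.991, -0.134, 0.027, 6.131], [0.003, -0.215, -0.977, 1479.748], [0.0, 0.0, 0.0, 1.0]]}
wrist {'intrinsics': [[266.129, 0.0, 259.281], [0.0, 266.129, 194.869], [0.0, 0.0, 1.0]], 'T_tool_cam': [[0.0, -0.962, -0.272, 68.524], [1.0, 0.0, 0.0, -1.209], [-0.0, -0.272, 0.962, -143.215], [0.0, 0.0, 0.0, 1.0]]}
```

View pics/scene0.png

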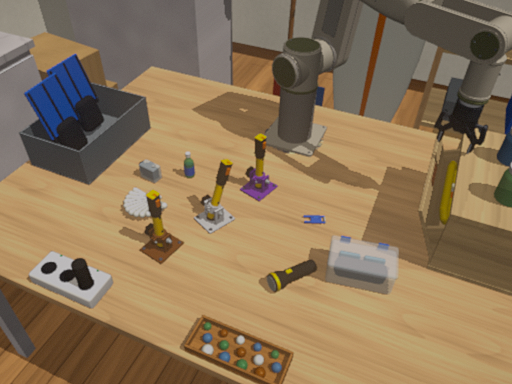

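View pics/top0.png

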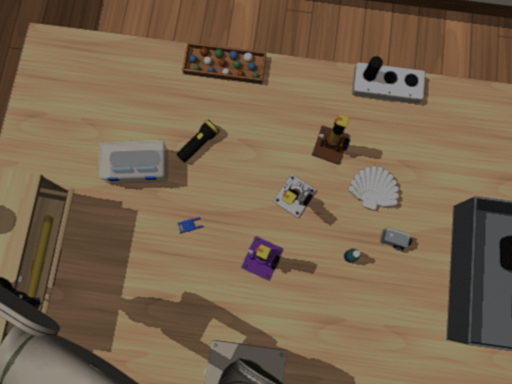

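View pics/wrist0.png

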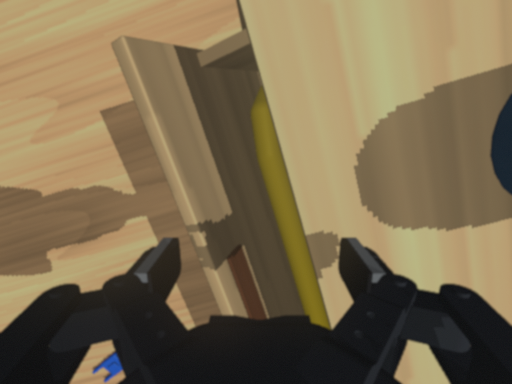

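The true (aluminium) clamp is the middle one: scene (215,215), top (296,197). The brown and purple ones are look-alikes. I'll zoom in on it.

Run:
```python
import cv2,numpy as np
a=cv2.imread("pics/scene0.png")[145:240,180:260]; b=cv2.imread("pics/top0.png")[165:230,260:340]
a=cv2.resize(a,None,fx=5,fy=5,interpolation=cv2.INTER_CUBIC);b=cv2.resize(b,None,fx=5,fy=5,interpolation=cv2.INTER_CUBIC)
c=np.zeros((475,800,3),np.uint8);c[:,:400]=a;c[:325,400:]=b
cv2.imwrite("pics/z0.png",c)
```

```text
(no output)
```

View pics/z0.png

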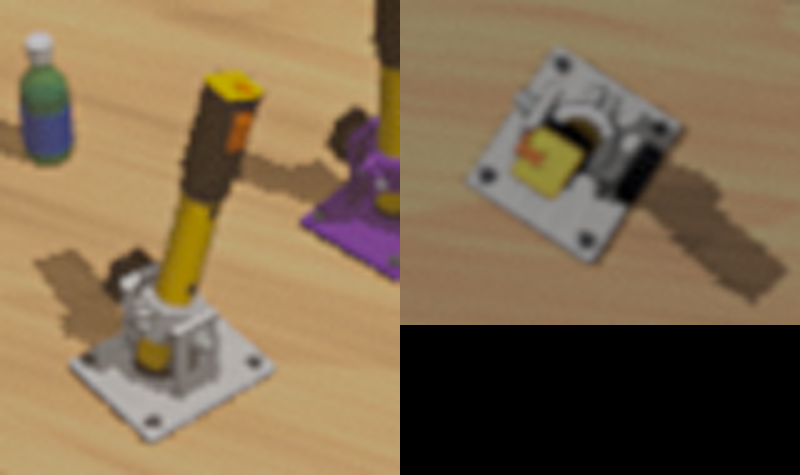

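```bash
cat > h.py <<'E'
from bench import *
import numpy as np,cv2
from scipy.spatial.transform import Rotation as R
def ray(n,uv,pose=None):
    m=camera_model(n);T=m["pose"] if pose is None else pose
    d=np.linalg.inv(m["intrinsics"])@np.array([uv[0],uv[1],1.]);d=T[:3,:3]@d
    return T[:3,3],d/np.linalg.norm(d)
def onz(r,z): return r[0]+r[1]*(z-r[0][2])/r[1][2]
def tri(rs):
    A=np.zeros((3,3));b=np.zeros(3)
    for o,d in rs:
        P=np.eye(3)-np.outer(d,d);A+=P;b+=P@o
    p=np.linalg.solve(A,b);return p,[np.linalg.norm((np.eye(3)-np.outer(d,d))@(p-o)) for o,d in rs]
def toolT(s):
    T=np.eye(4);T[:3,:3]=R.from_euler('xyz',s["tcp_rot"],degrees=True).as_matrix();T[:3,3]=s["tool_pos"];return T
E
python3 - <<'E'
from h import *
S=lambda u,v:ray("scene",(180+u/5-.4,145+v/5-.4)); T=lambda u,v:ray("top",(260+(u-400)/5-.4,165+v/5-.4))
np.set_printoptions(precision=1,suppress=True)
c=[onz(T(*p),8) for p in[(557,47),(685,125),(597,263),(467,183)]]
for p in c:print(p)
print("ctr",np.mean(c,0),[np.linalg.norm(c[i]-c[i-1]) for i in range(4)])
for p in[(68,368),(150,442),(275,368)]:print("s",onz(S(*p),8))
print("cap",tri([S(235,87),T(547,160)]))
print("bar",tri([S(240,87),T(528,150)]))
# yaw
a=c[0]-c[3];b=c[1]-c[0]
print(np.degrees(np.arctan2(a[1],a[0])),np.degrees(np.arctan2(b[1],b[0])))
E
```

```text
[628.2 -57.8   8. ]
[ 589.9 -141.8    8. ]
[497.3 -98.3   8. ]
[535.5 -13.7   8. ]
ctr [562.7 -77.9   8. ] [np.float64(102.66303457320885), np.float64(92.30466452204287), np.float64(102.35888427593645), np.float64(92.85957363877817)]
s [ 594.  -137.7    8. ]
s [630.2 -57.4   8. ]
s [536.8 -12.9   8. ]
cap (array([512.5, -50.1, 216.6]), [np.float64(0.9630255468199516), np.float64(0.9630255468199791)])
bar (array([516.4, -41.7, 221.8]), [np.float64(1.652778032282796), np.float64(1.652778032282727)])
-25.48752104019215 -114.48661610278126
```

```bash
cat >> h.py <<'E'
def pole(piv=(563,-78,55),yaw=-25.5,lean=19.4):
    x=np.array([np.cos(np.radians(yaw)),np.sin(np.radians(yaw)),0]);y=np.array([-x[1],x[0],0])
    u=-x*np.sin(np.radians(lean))+np.array([0,0,1])*np.cos(np.radians(lean))
    return np.array(piv,float),u,y
def delta(s,p,Rt):
    T=toolT(s);t=T[:3,:3].T@(p-T[:3,3])/10;w=R.from_matrix(T[:3,:3].T@Rt).as_rotvec(degrees=True);return t,w
E
python3 - <<'E'
import bench
print([k for k in dir(bench) if k[0]!='_'], getattr(bench,'grip_depth',None))
from h import *
np.set_printoptions(precision=2,suppress=True)
s=sense();piv,u,y=pole();z=-u;x=np.cross(y,z);Rt=np.c_[x,y,z]
print(Rt,np.linalg.det(Rt))
# first up 110, then translate to pre pose
for d in(330,300):
  print(piv+u*d, delta(s,piv+u*d,Rt))
print(onz(ray("top",(264,253)),215),onz(ray("top",(341,123)),215))
E
```

```text
['PlanningError', 'camera_model', 'grip_depth', 'hand_in', 'sense', 'snapshot'] 18.700000000000003
[[-0.85  0.43  0.3 ]
 [ 0.41  0.9  -0.14]
 [-0.33  0.   -0.94]] 0.9999999999999999
[464.06 -30.81 366.26] (array([-45.29, -49.4 , -13.51]), array([  1.37, -19.37,   8.48]))
[473.06 -35.1  337.97] (array([-46.28, -49.54, -10.68]), array([  1.37, -19.37,   8.48]))
[357.71  -5.42 215.  ] [ 735.71 -166.49  215.  ]
```

>>> step_arm([
  {"grip": 8.5, "tz": -3.4},
  {"tz": -3.4},
  {"tz": -3.4},
  {"tz": -3.4},
  {"tx": -2.2, "ty": -2.4},
  {"tx": -2.2, "ty": -2.4},
  {"tx": -2.2, "ty": -2.4},
  {"tx": -2.2, "ty": -2.4},
])

```text
invalid input
```

>>> step_arm([
  {"tx": -2.2, "ty": -2.4},
  {"tx": -2.2, "ty": -2.4},
  {"tx": -2.2, "ty": -2.4},
  {"tx": -2.2, "ty": -2.4},
  {"tx": -2.2, "ty": -2.4},
  {"tx": -2.2, "ty": -2.4},
  {"tx": -2.2, "ty": -2.4},
  {"tx": -2.2, "ty": -2.4},
])

```text
invalid input
```

>>> step_arm([
  {"tx": -2.2, "ty": -2.4},
  {"tx": -2.2, "ty": -2.4},
  {"tx": -2.2, "ty": -2.4},
  {"tx": -2.2, "ty": -2.4},
  {"tx": -2.2, "ty": -2.4},
  {"tx": -2.2, "ty": -2.4},
  {"tx": -2.2, "ty": -2.4},
  {"tx": -2.2, "ty": -2.4},
])

```text
invalid input
```

Run:
```python
from h import *
np.set_printoptions(precision=2,suppress=True)
s=sense();piv,u,y=pole();z=-u;x=np.cross(y,z);Rt=np.c_[x,y,z]
print(s['time'],s['joint_pos'],s['tool_pos'],s['tcp_rot'],s['ft_force'],s['finger_gap'])
print(delta(s,piv+u*300,Rt))
```

```text
0.15 [68.16  7.51 85.31  0.   87.26 -4.89] [174.71 573.56 230.49] [-179.92   -0.01  163.05] [-1.11 -0.07 -0.08] 85.47965196882234
(array([-46.28, -49.54, -10.68]), array([  1.37, -19.37,   8.48]))
```

>>> step_arm([
  {"grip": 8.5, "tx": 0, "ty": 0, "tz": -3.4, "ax": 0, "ay": 0, "az": 0},
  {"grip": 8.5, "tx": 0, "ty": 0, "tz": -3.4, "ax": 0, "ay": 0, "az": 0},
  {"grip": 8.5, "tx": 0, "ty": 0, "tz": -3.4, "ax": 0, "ay": 0, "az": 0},
  {"grip": 8.5, "tx": 0, "ty": 0, "tz": -3.4, "ax": 0, "ay": 0, "az": 0},
  {"grip": 8.5, "tx": -2.2, "ty": -2.4, "tz": 0, "ax": 0, "ay": 0, "az": 0},
  {"grip": 8.5, "tx": -2.2, "ty": -2.4, "tz": 0, "ax": 0, "ay": 0, "az": 0},
  {"grip": 8.5, "tx": -2.2, "ty": -2.4, "tz": 0, "ax": 0, "ay": 0, "az": 0},
  {"grip": 8.5, "tx": -2.2, "ty": -2.4, "tz": 0, "ax": 0, "ay": 0, "az": 0},
])

```text
time: 0.82
tool_pos: [231.3, 455.3, 367.0]
tcp_rot: [-180.0, 0.0, 163.1]
ft_force: [0.9, -0.7, -0.3]
finger_gap: 85.2
```

>>> step_arm([
  {"grip": 8.5, "tx": -2.2, "ty": -2.4, "tz": 0, "ax": 0, "ay": 0, "az": 0},
  {"grip": 8.5, "tx": -2.2, "ty": -2.4, "tz": 0, "ax": 0, "ay": 0, "az": 0},
  {"grip": 8.5, "tx": -2.2, "ty": -2.4, "tz": 0, "ax": 0, "ay": 0, "az": 0},
  {"grip": 8.5, "tx": -2.2, "ty": -2.4, "tz": 0, "ax": 0, "ay": 0, "az": 0},
  {"grip": 8.5, "tx": -2.2, "ty": -2.4, "tz": 0, "ax": 0, "ay": 0, "az": 0},
  {"grip": 8.5, "tx": -2.2, "ty": -2.4, "tz": 0, "ax": 0, "ay": 0, "az": 0},
  {"grip": 8.5, "tx": -2.2, "ty": -2.4, "tz": 0, "ax": 0, "ay": 0, "az": 0},
  {"grip": 8.5, "tx": -2.2, "ty": -2.4, "tz": 0, "ax": 0, "ay": 0, "az": 0},
])

```text
time: 1.48
tool_pos: [343.7, 220.0, 367.1]
tcp_rot: [180.0, 0.0, 163.1]
ft_force: [1.0, -0.1, -0.2]
finger_gap: 85.2
```

>>> step_arm([
  {"grip": 8.5, "tx": -2.2, "ty": -2.4, "tz": 0, "ax": 0, "ay": 0, "az": 0},
  {"grip": 8.5, "tx": -2.2, "ty": -2.4, "tz": 0, "ax": 0, "ay": 0, "az": 0},
  {"grip": 8.5, "tx": -2.2, "ty": -2.4, "tz": 0, "ax": 0, "ay": 0, "az": 0},
  {"grip": 8.5, "tx": -2.2, "ty": -2.4, "tz": 0, "ax": 0, "ay": 0, "az": 0},
  {"grip": 8.5, "tx": -2.2, "ty": -2.4, "tz": 0, "ax": 0, "ay": 0, "az": 0},
  {"grip": 8.5, "tx": -2.2, "ty": -2.4, "tz": 0, "ax": 0, "ay": 0, "az": 0},
  {"grip": 8.5, "tx": 0, "ty": 0, "tz": 0, "ax": 0, "ay": 0, "az": 4},
  {"grip": 8.5, "tx": 0, "ty": 0, "tz": 0, "ax": 0, "ay": 0, "az": 4},
])

```text
time: 2.15
tool_pos: [428.1, 43.4, 366.6]
tcp_rot: [-180.0, -0.1, 154.7]
ft_force: [-0.4, 0.6, -0.2]
finger_gap: 84.6
```

```bash
cat > g.py <<'E'
from h import *
import sys
np.set_printoptions(precision=2,suppress=True)
d=float(sys.argv[1])
s=sense();piv,u,y=pole();z=-u;x=np.cross(y,z);Rt=np.c_[x,y,z]
print(s['time'],s['joint_pos'],s['tool_pos'],s['tcp_rot'],s['ft_force'],s['finger_gap'])
print(delta(s,piv+u*d,Rt))
if len(sys.argv)>2:
    s=sense();im=snapshot("wrist");cv2.imwrite(f"pics/{sys.argv[2]}.png",im[:,:,::-1]);np.save(sys.argv[2]+".npy",toolT(s)@camera_model("wrist")["T_tool_cam"])
E
python3 g.py 300 w1
```

```text
2.15 [ -1.04 -19.82  96.65  -0.01 103.25 -65.71] [428.06  43.39 366.64] [-179.96   -0.07  154.67] [-0.45  0.65 -0.21] 84.56900117485297
(array([-7.43, -5.17,  2.86]), array([ -0.01, -19.47,   0.18]))
```

View pics/w1.png

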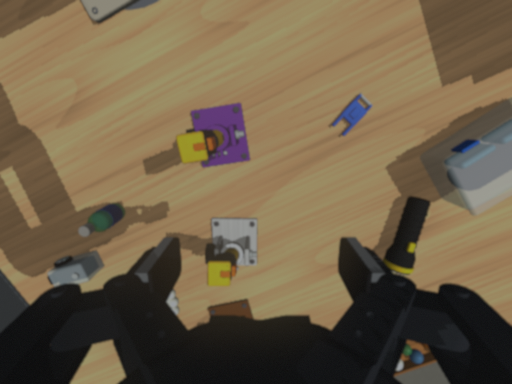

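The wrist view shows the aluminium clamp at (235,243), with the yellow end cap at (220,270).

>>> step_arm([
  {"grip": 8.5, "tx": -2.5, "ty": -1.7, "tz": 0, "ax": 0, "ay": 0, "az": 0},
  {"grip": 8.5, "tx": -2.5, "ty": -1.7, "tz": 0, "ax": 0, "ay": 0, "az": 0},
  {"grip": 8.5, "tx": -2.4, "ty": -1.7, "tz": 0, "ax": 0, "ay": 0, "az": 0},
  {"grip": 8.5, "tx": 0, "ty": 0, "tz": 0, "ax": 0, "ay": -6.5, "az": 0},
  {"grip": 8.5, "tx": 0, "ty": 0, "tz": 0, "ax": 0, "ay": -6.5, "az": 0},
  {"grip": 8.5, "tx": 0, "ty": 0, "tz": 0, "ax": 0, "ay": -6.4, "az": 0},
  {"grip": 8.5, "tx": 0, "ty": 0, "tz": 0, "ax": 0, "ay": 0, "az": 0},
  {"grip": 8.5, "tx": 0, "ty": 0, "tz": 0, "ax": 0, "ay": 0, "az": 0},
])

```text
time: 2.87
tool_pos: [472.1, -31.2, 367.1]
tcp_rot: [-180.0, 19.4, 155.2]
ft_force: [0.5, -0.2, 0.3]
finger_gap: 85.0
```

```bash
python3 g.py 300 w2; python3 -c "
import cv2;a=cv2.imread('pics/w2.png')[200:384,170:350];cv2.imwrite('pics/w2z.png',cv2.resize(a,None,fx=3.2,fy=3.2,interpolation=cv2.INTER_CUBIC))"
```

```text
2.8667 [ -5.03 -31.37 106.97  -6.46  86.12 -70.85] [472.14 -31.24 367.07] [-179.99   19.37  155.22] [ 0.49 -0.19  0.28] 85.04464350536439
(array([ 0.73, -0.31,  2.83]), array([ 0.23, -0.03,  0.68]))
```

View pics/w2.png

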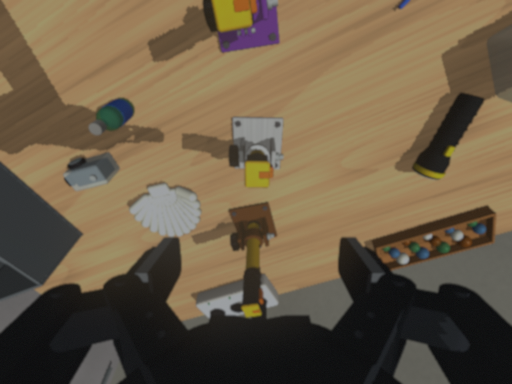

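View pics/w2z.png

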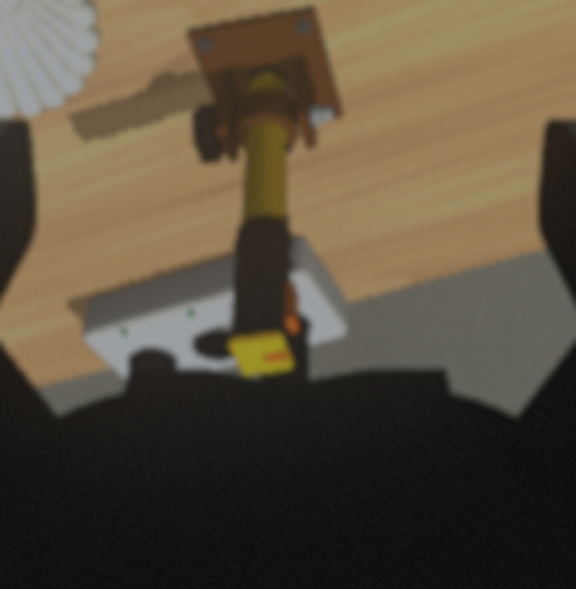

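The wrist picture shows the end cap at about (257,175), nearly end-on, with the brown look-alike behind it at (252,225–310). I'll zoom in on the target and refine by triangulation.

```bash
python3 -c "
import cv2,numpy as np;a=cv2.imread('pics/w2.png')[105:200,215:295];b=cv2.imread('pics/w1.png')[205:300,185:265]
f=lambda i:cv2.resize(i,None,fx=5,fy=5,interpolation=cv2.INTER_CUBIC)
cv2.imwrite('pics/w12.png',np.hstack([f(a),f(b)]))
for n in('scene0','top0','w1','w2'):
  i=cv2.imread(f'pics/{n}.png');h=cv2.cvtColor(i,cv2.COLOR_BGR2HSV)
  m=cv2.inRange(h,(22,190,150 if n!='top0' else 120),(34,255,255)); k,l,st,c=cv2.connectedComponentsWithStats(m)
  print(n,[(st[j].tolist(),c[j].round(1).tolist()) for j in range(1,k) if st[j][4]>25])
"
```

```text
scene0 [([255, 134, 11, 7, 46], [260.0, 136.7]), ([221, 159, 11, 6, 39], [226.0, 161.6]), ([213, 186, 10, 20, 91], [217.2, 195.4]), ([147, 190, 12, 9, 62], [152.0, 194.0]), ([271, 273, 10, 16, 53], [276.5, 279.8])]
top0 []
w1 [([178, 135, 12, 6, 29], [182.1, 137.3]), ([179, 142, 15, 20, 77], [184.7, 153.4]), ([209, 263, 20, 22, 176], [214.8, 277.0])]
w2 [([213, 0, 38, 30, 719], [229.8, 15.0]), ([430, 173, 13, 5, 29], [435.9, 175.0]), ([243, 306, 16, 10, 92], [250.3, 310.0])]
```

View pics/w12.png

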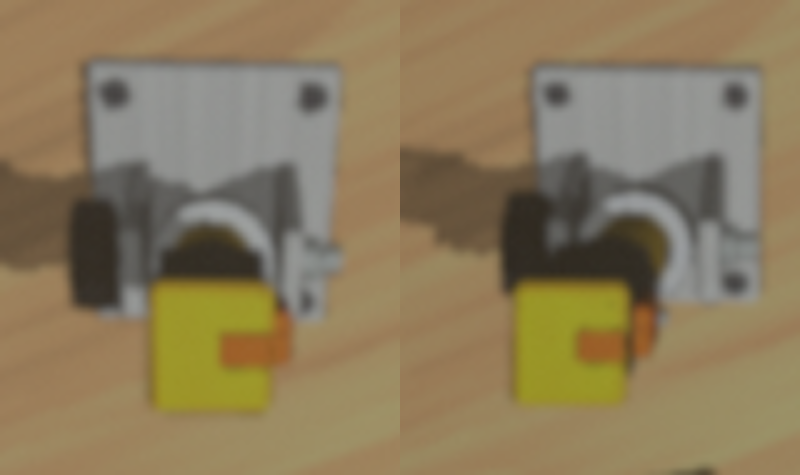

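Run:
```python
from h import *
np.set_printoptions(precision=2,suppress=True)
P1=np.load('w1.npy');P2=np.load('w2.npy')
S=lambda u,v:ray("scene",(180+u/5-.4,145+v/5-.4)); T=lambda u,v:ray("top",(260+(u-400)/5-.4,165+v/5-.4))
W2=lambda u,v:ray("wrist",(215+u/5-.4,105+v/5-.4),P2)
W1=lambda u,v:ray("wrist",(185+(u-400)/5-.4,205+v/5-.4),P1)
print("cap all",tri([S(235,87),T(547,160),W1(572,343),W2(211,346)]))
print("cap w",tri([W1(572,343),W2(211,346)]))
r=[W1(572,343),W2(211,346)]
for q in r:print(onz(q,217))
for n,A in(("w2",[W2(88,62),W2(340,67)]),("w1",[W1(533,66),W1(761,68),W1(757,300)])):
  a=[onz(q,8) for q in A];d=a[0]-a[1];print(n,a,np.degrees(np.arctan2(d[1],d[0])),[np.linalg.norm(a[i+1]-a[i]) for i in range(len(a)-1)])
e=onz(W2(210,410),217)-onz(W2(210,282),217);print("cap x",np.degrees(np.arctan2(e[1],e[0])),np.linalg.norm(e))
a,b=onz(W1(533,66),8),onz(W1(757,300),8);print("ctr w1",(a+b)/2)
```

```text
cap all (array([511.37, -51.75, 215.89]), [np.float64(2.05004830181801), np.float64(1.8020876780446848), np.float64(1.196704306841415), np.float64(1.7490286930250596)])
cap w (array([512.39, -54.14, 212.94]), [np.float64(0.191541116443922), np.float64(0.1915411164437115)])
[510.59 -52.5  217.  ]
[510.01 -53.03 217.  ]
w2 [array([495.8 , -96.86,   8.  ]), array([535.44, -15.35,   8.  ])] -115.93613813834442 [np.float64(90.64832950810937)]
w1 [array([495.41, -96.64,   8.  ]), array([535.33, -14.24,   8.  ]), array([628.97, -60.71,   8.  ])] -115.8518478892081 [np.float64(91.56382156388236), np.float64(104.53323364596402)]
cap x -25.10873867235794 33.907991064622465
ctr w1 [562.19 -78.68   8.  ]
```

```bash
sed -i 's/piv=(563,-78,55),yaw=-25.5,lean=19.4/piv=(562.5,-78.3,55),yaw=-25.8,lean=19.6/' h.py; python3 g.py 220
```

```text
2.9167 [ -5.07 -31.21 106.78  -6.44  86.15 -70.85] [472.93 -31.54 367.84] [179.99  19.36 155.17] [ 0.05  0.09 -0.3 ] 85.21103376952736
(array([ 0.94, -0.36, 10.86]), array([ 0.33, -0.24,  0.92]))
```

>>> step_arm([
  {"grip": 8.5, "tx": 0.5, "ty": -0.2, "tz": 0, "ax": 0.3, "ay": -0.2, "az": 0.9},
  {"grip": 8.5, "tx": 0.45, "ty": -0.15, "tz": 2.2, "ax": 0, "ay": 0, "az": 0},
  {"grip": 8.5, "tx": 0, "ty": 0, "tz": 2.9, "ax": 0, "ay": 0, "az": 0},
  {"grip": 8.5, "tx": 0, "ty": 0, "tz": 2.9, "ax": 0, "ay": 0, "az": 0},
  {"grip": 8.5, "tx": 0, "ty": 0, "tz": 2.8, "ax": 0, "ay": 0, "az": 0},
  {"grip": 8.5, "tx": 0, "ty": 0, "tz": 0, "ax": 0, "ay": 0, "az": 0},
  {"grip": 8.5, "tx": 0, "ty": 0, "tz": 0, "ax": 0, "ay": 0, "az": 0},
])

```text
time: 3.5
tool_pos: [495.7, -47.6, 260.9]
tcp_rot: [-179.9, 19.3, 154.1]
ft_force: [-1.0, -0.2, 0.1]
finger_gap: 85.1
```

```bash
python3 g.py 126.3 w3
python3 - <<'E'
import cv2;from h import *
s=snapshot("scene");cv2.imwrite("pics/s3.png",cv2.resize(s[100:260,150:310,::-1],None,fx=3.6,fy=3.6,interpolation=cv2.INTER_CUBIC))
E
```

```text
3.5 [ -6.76 -27.66 115.42  -6.56  74.05 -70.01] [495.71 -47.55 260.89] [-179.93   19.32  154.06] [-1.02 -0.25  0.14] 85.05693100199409
(array([-0.06,  0.16,  9.23]), array([-0.12, -0.28, -0.13]))
```

View pics/w3.png

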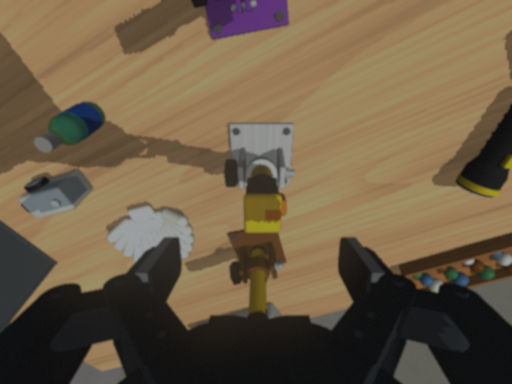

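View pics/s3.png

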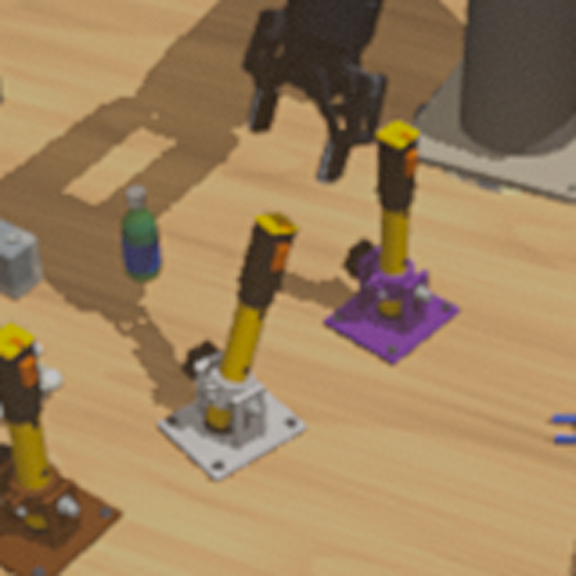

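Run:
```python
from h import *
np.set_printoptions(precision=2,suppress=True)
i=cv2.imread('pics/w3.png');h=cv2.cvtColor(i,cv2.COLOR_BGR2HSV)
roi=cv2.inRange(h,(22,150,110),(36,255,255));m=np.zeros_like(roi);m[190:240,235:295]=roi[190:240,235:295]
ys,xs=np.nonzero(m);print(xs.min(),xs.max(),ys.min(),ys.max(),len(xs))
a=i[160:240,225:305];cv2.imwrite('pics/w3z.png',cv2.resize(a,None,fx=7,fy=7,interpolation=cv2.INTER_NEAREST))
```

```text
245 281 195 232 1077
```

View pics/w3z.png

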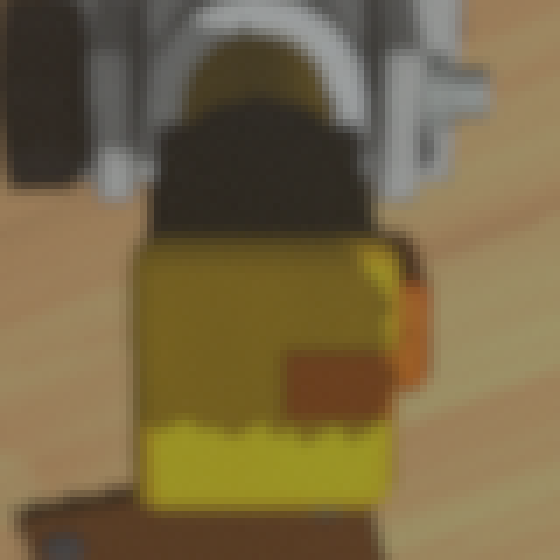

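Run:
```python
from h import *
np.set_printoptions(precision=2,suppress=True)
P={k:np.load(k+'.npy') for k in('w1','w2','w3')}
W2=lambda u,v:ray("wrist",(215+u/5-.4,105+v/5-.4),P['w2']);W1=lambda u,v:ray("wrist",(185+(u-400)/5-.4,205+v/5-.4),P['w1'])
r=[W1(572,343),W2(211,346),ray("wrist",(262.3,212.6),P['w3'])]
print(tri(r)); piv,u,y=pole();print(piv+172*u)
c=piv+172*u
for q in r: t=(c-q[0])@q[1]; e=q[0]+t*q[1]-c; print(e, "y",e@y,"x",e@np.cross(y,u))
S=lambda u,v:ray("scene",(180+u/5-.4,145+v/5-.4)); T=lambda u,v:ray("top",(260+(u-400)/5-.4,165+v/5-.4))
print(tri(r+[S(235,87),T(547,160)]))
```

```text
(array([512.63, -54.37, 212.43]), [np.float64(0.19418914443281599), np.float64(0.21144745437263582), np.float64(0.10309344964035402)])
[510.55 -53.19 217.03]
[ 0.12  0.62 -0.2 ] y 0.6076110564962862 x -0.21746172159838315
[-0.43  0.1  -0.25] y -0.09701155066954056 x -0.48542266391541644
[-0.84  0.07 -0.64] y -0.30190404074669575 x -0.9612282958938372
(array([511.17, -52.15, 215.61]), [np.float64(0.8643469295417223), np.float64(1.3048662735576646), np.float64(1.505475685938361), np.float64(2.300839270491308), np.float64(2.216387735384474)])
```

>>> step_arm([
  {"grip": 8.5, "tx": -0.05, "ty": 0.15, "tz": 1.8, "ax": -0.1, "ay": -0.3, "az": -0.1},
  {"grip": 8.5, "tx": 0, "ty": 0, "tz": 1.8, "ax": 0, "ay": 0, "az": 0},
  {"grip": 8.5, "tx": 0, "ty": 0, "tz": 1.6, "ax": 0, "ay": 0, "az": 0},
  {"grip": 8.5, "tx": 0, "ty": 0, "tz": 1.5, "ax": 0, "ay": 0, "az": 0},
  {"grip": 8.5, "tx": 0, "ty": 0, "tz": 1.5, "ax": 0, "ay": 0, "az": 0},
  {"grip": 8.5, "tx": 0, "ty": 0, "tz": 1.0, "ax": 0, "ay": 0, "az": 0},
  {"grip": 8.5, "tx": 0, "ty": 0, "tz": 0, "ax": 0, "ay": 0, "az": 0},
  {"grip": 8.5, "tx": 0, "ty": 0, "tz": 0, "ax": 0, "ay": 0, "az": 0},
])

```text
time: 4.27
tool_pos: [526.0, -59.7, 177.2]
tcp_rot: [179.9, 19.9, 154.2]
ft_force: [0.5, 0.2, 0.9]
finger_gap: 84.7
```

```bash
python3 g.py 126.3 w4
python3 - <<'E'
import cv2;from h import *
s=snapshot("scene");cv2.imwrite("pics/s4.png",cv2.resize(s[100:260,150:310,::-1],None,fx=3.6,fy=3.6,interpolation=cv2.INTER_CUBIC))
E
```

```text
4.2667 [ -7.95 -20.14 118.83  -6.67  62.4  -70.05] [526.03 -59.65 177.2 ] [179.9   19.94 154.19] [0.47 0.24 0.92] 84.7403133156345
(array([ 0.24, -0.09,  0.25]), array([ 0.1 ,  0.34, -0.01]))
```

View pics/w4.png

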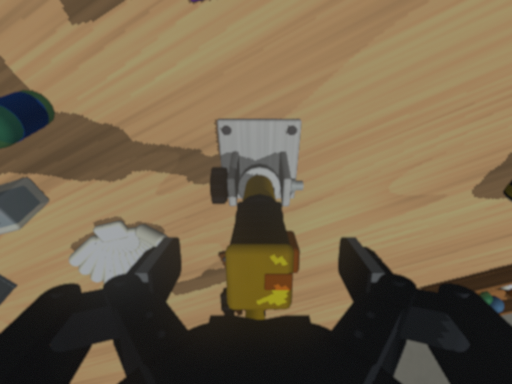

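View pics/s4.png

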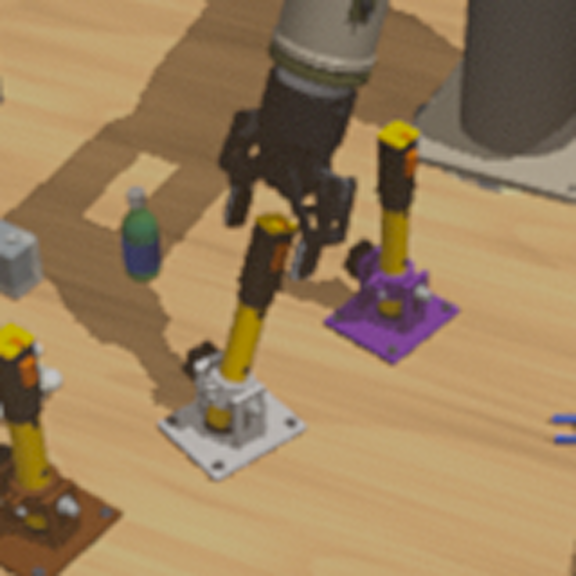

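Run:
```python
from h import *
np.set_printoptions(precision=2,suppress=True)
i=cv2.imread('pics/w4.png');a=i[230:320,215:305];cv2.imwrite('pics/w4z.png',cv2.resize(a,None,fx=6,fy=6,interpolation=cv2.INTER_NEAREST))
for _ in range(3):
  s=sense();print(s['tool_pos'],s['tcp_rot'])
print(np.load('w4.npy'))
```

```text
[526.41 -59.63 177.95] [179.87  20.03 154.19]
[526.41 -59.63 177.95] [179.87  20.03 154.19]
[526.41 -59.63 177.95] [179.87  20.03 154.19]
[[  0.43   0.73   0.53 423.82]
 [  0.9   -0.35  -0.25 -11.8 ]
 [  0.     0.58  -0.81 288.48]
 [  0.     0.     0.     1.  ]]
```

View pics/w4z.png

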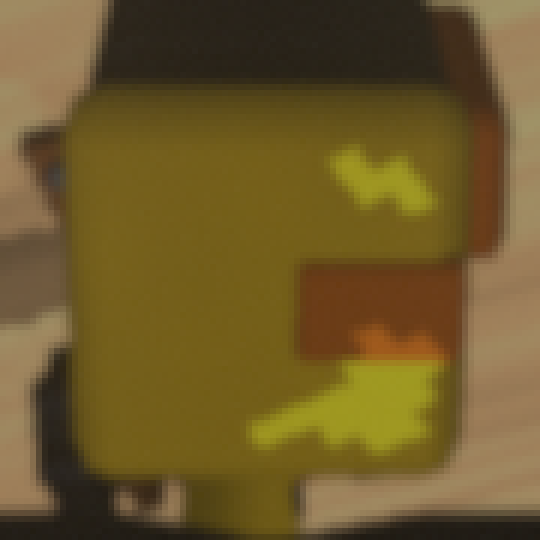

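Run:
```python
from h import *
np.set_printoptions(precision=2,suppress=True)
P={k:np.load(k+'.npy') for k in('w1','w2','w3','w4')}
W2=lambda u,v:ray("wrist",(215+u/5-.4,105+v/5-.4),P['w2']);W1=lambda u,v:ray("wrist",(185+(u-400)/5-.4,205+v/5-.4),P['w1'])
r=[W1(572,343),W2(211,346),ray("wrist",(262.3,212.6),P['w3']),ray("wrist",(259.2,275.5),P['w4'])]
piv,u,y=pole();c=piv+172*u
p,e=tri(r);print(p,e)
xx=np.cross(y,u);d=p-c;print("offset x,y,u",d@xx,d@y,d@u)
for q in r: t=(c-q[0])@q[1]; e=q[0]+t*q[1]-c; print("y",e@y,"x",e@xx)
T=toolT(sense());print("cap in tool",T[:3,:3].T@(p-T[:3,3]),T[:3,:3].T@(c-T[:3,3]))
```

```text
[512.09 -54.11 213.39] [np.float64(0.2801478952067865), np.float64(0.18521160402165945), np.float64(0.16143981145066852), np.float64(0.1971813141361974)]
offset x,y,u 0.45776174264152925 -0.15888827130562136 -4.0270696072708105
y 0.6076110564962862 x -0.21746172159838315
y -0.09701155066954056 x -0.48542266391541644
y -0.30190404074669575 x -0.9612282958938372
y -0.3249415447939212 x -1.4203768722217898
cap in tool [  2.24  -1.17 -38.55] [  2.67  -1.01 -42.58]
```

>>> step_arm([
  {"grip": 8.5, "tx": 0.2, "ty": -0.1, "tz": 0.3, "ax": 0.1, "ay": 0.3, "az": 0},
  {"grip": 6, "tx": 0, "ty": 0, "tz": 0, "ax": 0, "ay": 0, "az": 0},
  {"grip": 5, "tx": 0, "ty": 0, "tz": 0, "ax": 0, "ay": 0, "az": 0},
  {"grip": 4.5, "tx": 0, "ty": 0, "tz": 0, "ax": 0, "ay": 0, "az": 0},
  {"grip": 4.5, "tx": 0, "ty": 0, "tz": 0, "ax": 0, "ay": 0, "az": 0},
  {"grip": 4.5, "tx": 0, "ty": 0, "tz": 0, "ax": 0, "ay": 0, "az": 0},
], newtons=40)

```text
time: 4.87
tool_pos: [524.4, -60.2, 172.6]
tcp_rot: [-180.0, 19.6, 154.2]
ft_force: [-0.4, 0.4, 0.8]
finger_gap: 45.1
```

```bash
python3 g.py 125 w5
```

```text
4.8667 [ -8.04 -19.86 119.03  -6.66  62.26 -70.1 ] [524.4  -60.15 172.61] [-179.98   19.61  154.21] [-0.41  0.42  0.77] 45.14304114062551
(array([-0.03,  0.02, -0.01]), array([-0.01,  0.01,  0.  ]))
```

View pics/w5.png

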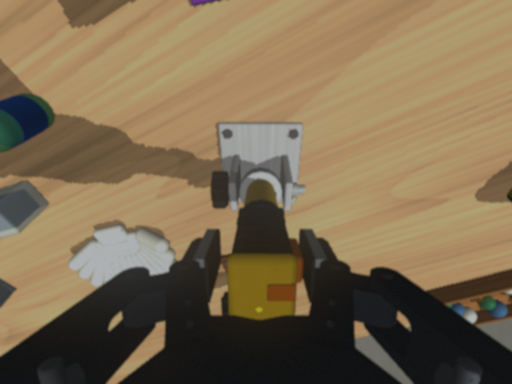

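The pads straddle the handle, with the button on the right at (300,265), and the gaps are even. I'll close the grip.

>>> step_arm([
  {"grip": 3.8, "tx": 0, "ty": 0, "tz": 0, "ax": 0, "ay": 0, "az": 0},
  {"grip": 3.4, "tx": 0, "ty": 0, "tz": 0, "ax": 0, "ay": 0, "az": 0},
  {"grip": 3.0, "tx": 0, "ty": 0, "tz": 0, "ax": 0, "ay": 0, "az": 0},
  {"grip": 2.6, "tx": 0, "ty": 0, "tz": 0, "ax": 0, "ay": 0, "az": 0},
  {"grip": 2.4, "tx": 0, "ty": 0, "tz": 0, "ax": 0, "ay": 0, "az": 0},
  {"grip": 2.4, "tx": 0, "ty": 0, "tz": 0, "ax": 0, "ay": 0, "az": 0},
  {"grip": 2.4, "tx": 0, "ty": 0, "tz": 0, "ax": 0, "ay": 0, "az": 0},
], newtons=40)

```text
time: 5.5
tool_pos: [524.8, -59.7, 173.1]
tcp_rot: [179.9, 19.6, 154.2]
ft_force: [-1.2, 5.0, 3.6]
finger_gap: 27.6
```

```bash
python3 g.py 125 w6; python3 -c "
from h import *
s=sense();T=toolT(s);print(T[:3,:3].T@s['ft_force'],s['wrist_torque'])"
```

```text
5.5 [ -8.01 -19.88 118.99  -6.6   62.26 -70.1 ] [524.82 -59.67 173.14] [179.95  19.64 154.2 ] [-1.2   4.97  3.62] 27.636340548878785
(array([ 0.  , -0.04,  0.04]), array([ 0.05,  0.04, -0.  ]))
[ 1.09408372  5.31944286 -4.37991191] [0.94409154 0.00134823 0.17522167]
```

View pics/w6.png

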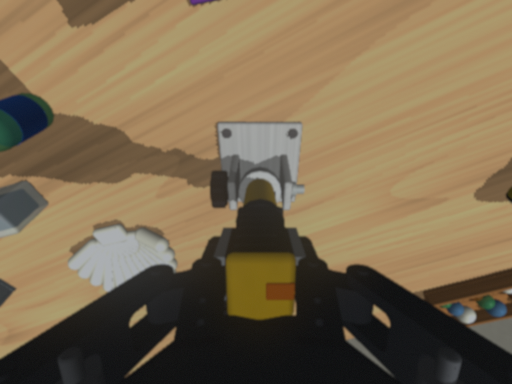

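The gap is 27.6 mm against the 28 mm handle, so the button is flush. I'll start with a gentle trial pull.

>>> step_arm([
  {"grip": 2.4, "tx": 0, "ty": 0, "tz": 0, "ax": 0, "ay": 0, "az": 0},
  {"grip": 2.4, "tx": 0, "ty": 0, "tz": -0.2, "ax": 0, "ay": 0, "az": 0},
  {"grip": 2.4, "tx": 0, "ty": 0, "tz": -0.3, "ax": 0, "ay": 0, "az": 0},
  {"grip": 2.4, "tx": 0, "ty": 0, "tz": -0.4, "ax": 0, "ay": 0, "az": 0},
  {"grip": 2.4, "tx": 0, "ty": 0, "tz": -0.4, "ax": 0, "ay": 0, "az": 0},
  {"grip": 2.4, "tx": 0, "ty": 0, "tz": -0.4, "ax": 0, "ay": 0, "az": 0},
  {"grip": 2.4, "tx": 0, "ty": 0, "tz": -0.3, "ax": 0, "ay": 0, "az": 0},
], newtons=50)

```text
time: 6.13
tool_pos: [518.6, -56.7, 191.5]
tcp_rot: [180.0, 19.6, 154.2]
ft_force: [4.5, 4.1, -2.5]
finger_gap: 27.7
```

```bash
cat > f.py <<'E'
from h import *
np.set_printoptions(precision=2,suppress=True)
s=sense();T=toolT(s);piv,u,y=pole();d=s['tool_pos']-piv
print(s['time'],"Ftool",T[:3,:3].T@s['ft_force'],"tau",T[:3,:3].T@s['wrist_torque'],"gap",s['finger_gap'],"along",d@u,"x",d@np.cross(y,u),"y",d@y)
E
python3 f.py;python3 - <<'E'
import cv2;from h import *
s=snapshot("scene");cv2.imwrite("pics/s7.png",cv2.resize(s[130:250,170:270,::-1],None,fx=5,fy=5,interpolation=cv2.INTER_CUBIC))
E
```

```text
6.1333 Ftool [-1.34  5.68  3.09] tau [-1.04 -0.18  0.1 ] gap 27.72789891748619 along 144.9879741757567 x -0.2559277919386317 y 0.31994688865517007
```

View pics/s7.png

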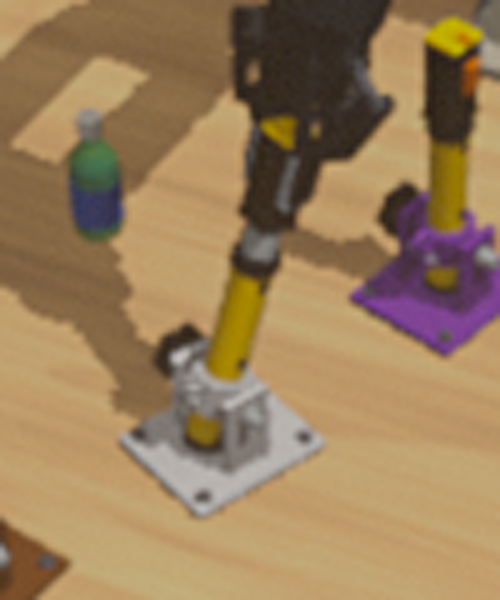

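The picture shows steel tube at (258,245) above the mouth ring, so the handle is moving freely: 20 mm out, axial pull about 3 N, sideways force under 2 N in the lean direction. I'll continue smoothly.

>>> step_arm([
  {"grip": 2.4, "tx": 0, "ty": 0, "tz": -0.3, "ax": 0, "ay": 0, "az": 0},
  {"grip": 2.4, "tx": 0, "ty": 0, "tz": -0.5, "ax": 0, "ay": 0, "az": 0},
  {"grip": 2.4, "tx": 0, "ty": 0, "tz": -0.6, "ax": 0, "ay": 0, "az": 0},
  {"grip": 2.4, "tx": 0, "ty": 0, "tz": -0.6, "ax": 0, "ay": 0, "az": 0},
  {"grip": 2.4, "tx": 0, "ty": 0, "tz": -0.6, "ax": 0, "ay": 0, "az": 0},
  {"grip": 2.4, "tx": 0, "ty": 0, "tz": -0.6, "ax": 0, "ay": 0, "az": 0},
  {"grip": 2.4, "tx": 0, "ty": 0, "tz": -0.6, "ax": 0, "ay": 0, "az": 0},
  {"grip": 2.4, "tx": 0, "ty": 0, "tz": -0.5, "ax": 0, "ay": 0, "az": 0},
])

```text
time: 6.85
tool_pos: [505.5, -50.5, 232.0]
tcp_rot: [180.0, 19.6, 154.2]
ft_force: [3.9, 3.6, -2.1]
finger_gap: 27.2
```

```bash
python3 f.py
```

```text
6.85 Ftool [-1.14  4.97  2.63] tau [-1.11 -0.12  0.06] gap 27.229709669107105 along 187.9846516010198 x -0.4061864376186621 y 0.24314621515001955
```

>>> step_arm([
  {"grip": 2.4, "tx": 0, "ty": 0, "tz": -0.5, "ax": 0, "ay": 0, "az": 0},
  {"grip": 2.4, "tx": 0, "ty": 0, "tz": -0.6, "ax": 0, "ay": 0, "az": 0},
  {"grip": 2.4, "tx": 0, "ty": 0, "tz": -0.6, "ax": 0, "ay": 0, "az": 0},
  {"grip": 2.4, "tx": 0, "ty": 0, "tz": -0.6, "ax": 0, "ay": 0, "az": 0},
  {"grip": 2.4, "tx": 0, "ty": 0, "tz": -0.6, "ax": 0, "ay": 0, "az": 0},
  {"grip": 2.4, "tx": 0, "ty": 0, "tz": -0.6, "ax": 0, "ay": 0, "az": 0},
  {"grip": 2.4, "tx": 0, "ty": 0, "tz": -0.5, "ax": 0, "ay": 0, "az": 0},
  {"grip": 2.4, "tx": 0, "ty": 0, "tz": -0.4, "ax": 0, "ay": 0, "az": 0},
])

```text
time: 7.52
tool_pos: [492.1, -44.0, 273.3]
tcp_rot: [180.0, 19.6, 154.2]
ft_force: [3.1, 3.7, -2.6]
finger_gap: 27.4
```

```bash
python3 f.py
```

```text
7.5167 Ftool [-0.19  4.7   2.82] tau [-1.12  0.01  0.14] gap 27.36654895510229 along 231.90573842367633 x -0.5755375949903266 y 0.17912502963821314
```

>>> step_arm([
  {"grip": 2.4, "tx": 0, "ty": 0, "tz": -0.3, "ax": 0, "ay": 0, "az": 0},
  {"grip": 2.4, "tx": 0, "ty": 0, "tz": -0.3, "ax": 0, "ay": 0, "az": 0},
  {"grip": 2.4, "tx": 0, "ty": 0, "tz": -0.2, "ax": 0, "ay": 0, "az": 0},
  {"grip": 2.4, "tx": 0, "ty": 0, "tz": -0.1, "ax": 0, "ay": 0, "az": 0},
  {"grip": 2.4, "tx": 0, "ty": 0, "tz": 0, "ax": 0, "ay": 0, "az": 0},
  {"grip": 2.4, "tx": 0, "ty": 0, "tz": 0, "ax": 0, "ay": 0, "az": 0},
])

```text
time: 8.02
tool_pos: [489.4, -42.8, 281.6]
tcp_rot: [180.0, 19.6, 154.2]
ft_force: [1.4, 5.1, -1.1]
finger_gap: 27.5
```

```bash
python3 f.py
```

```text
8.0167 Ftool [1.23 5.18 0.71] tau [-1.17  0.16  0.1 ] gap 27.46636063616237 along 240.73028778882997 x -0.5858040409983567 y 0.15989604439951835
```

>>> step_arm([
  {"grip": 2.4, "tx": 0, "ty": 0, "tz": -0.1, "ax": 0, "ay": 0, "az": 0},
  {"grip": 2.4, "tx": 0, "ty": 0, "tz": -0.1, "ax": 0, "ay": 0, "az": 0},
  {"grip": 2.4, "tx": 0, "ty": 0, "tz": -0.1, "ax": 0, "ay": 0, "az": 0},
  {"grip": 2.4, "tx": 0, "ty": 0, "tz": 0, "ax": 0, "ay": 0, "az": 0},
  {"grip": 2.4, "tx": 0, "ty": 0, "tz": 0, "ax": 0, "ay": 0, "az": 0},
])

```text
time: 8.43
tool_pos: [488.5, -42.4, 284.4]
tcp_rot: [180.0, 19.6, 154.2]
ft_force: [2.0, 4.3, -0.9]
finger_gap: 27.6
```

```bash
python3 f.py;python3 - <<'E'
import cv2;from h import *
s=snapshot("scene");cv2.imwrite("pics/s8.png",cv2.resize(s[110:250,170:270,::-1],None,fx=4,fy=4,interpolation=cv2.INTER_CUBIC))
E
```

```text
8.4333 Ftool [0.37 4.77 0.78] tau [-1.22  0.19  0.11] gap 27.6419905182386 along 243.69710504209007 x -0.5803642167629249 y 0.12285401526864481
```

View pics/s8.png

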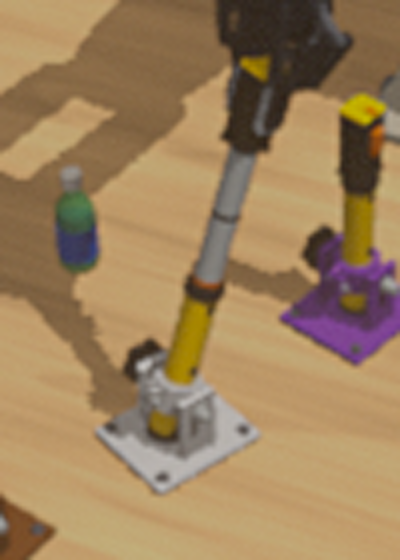

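The black mark is out at (225,215) and the orange mark is at the mouth at (205,283). Travel is about 118–119 mm. I'll creep to the hard end, watching the axial force.

>>> step_arm([
  {"grip": 2.4, "tx": 0, "ty": 0, "tz": -0.05, "ax": 0, "ay": 0, "az": 0},
  {"grip": 2.4, "tx": 0, "ty": 0, "tz": -0.05, "ax": 0, "ay": 0, "az": 0},
  {"grip": 2.4, "tx": 0, "ty": 0, "tz": 0, "ax": 0, "ay": 0, "az": 0},
  {"grip": 2.4, "tx": 0, "ty": 0, "tz": 0, "ax": 0, "ay": 0, "az": 0},
])

```text
time: 8.82
tool_pos: [488.2, -42.2, 285.2]
tcp_rot: [180.0, 19.6, 154.2]
ft_force: [2.7, 3.8, -1.4]
finger_gap: 27.3
```

```bash
python3 f.py
```

```text
8.8167 Ftool [-0.25  4.59  1.59] tau [-1.24  0.11  0.09] gap 27.283749304996395 along 244.59009855224198 x -0.6113228872124741 y 0.11136392939831102
```

>>> step_arm([
  {"grip": 2.4, "tx": 0, "ty": 0, "tz": -0.05, "ax": 0, "ay": 0, "az": 0},
  {"grip": 2.4, "tx": 0, "ty": 0, "tz": -0.05, "ax": 0, "ay": 0, "az": 0},
  {"grip": 2.4, "tx": 0, "ty": 0, "tz": 0, "ax": 0, "ay": 0, "az": 0},
  {"grip": 2.4, "tx": 0, "ty": 0, "tz": 0, "ax": 0, "ay": 0, "az": 0},
])

```text
time: 9.15
tool_pos: [487.9, -42.1, 286.0]
tcp_rot: [180.0, 19.6, 154.2]
ft_force: [2.6, 3.7, -3.1]
finger_gap: 27.5
```

```bash
python3 f.py
```

```text
9.15 Ftool [0.39 4.43 3.18] tau [-1.24 -0.01  0.09] gap 27.4751161808113 along 245.48676775608996 x -0.654603424530729 y 0.10936415993583132
```

>>> step_arm([
  {"grip": 2.4, "tx": 0, "ty": 0, "tz": -0.05, "ax": 0, "ay": 0, "az": 0},
  {"grip": 2.4, "tx": 0, "ty": 0, "tz": -0.05, "ax": 0, "ay": 0, "az": 0},
  {"grip": 2.4, "tx": 0, "ty": 0, "tz": 0, "ax": 0, "ay": 0, "az": 0},
  {"grip": 2.4, "tx": 0, "ty": 0, "tz": 0, "ax": 0, "ay": 0, "az": 0},
  {"grip": 2.4, "tx": 0, "ty": 0, "tz": 0, "ax": 0, "ay": 0, "az": 0},
  {"grip": 2.4, "tx": 0, "ty": 0, "tz": 0, "ax": 0, "ay": 0, "az": 0},
])

```text
time: 9.65
tool_pos: [487.7, -42.1, 286.1]
tcp_rot: [180.0, 19.5, 154.2]
ft_force: [8.7, 2.2, -8.1]
finger_gap: 27.1
```

```bash
python3 f.py; python3 -c "
from h import *
for n in('scene','wrist'):
  s=snapshot(n);cv2.imwrite(f'pics/{n}9.png',s[:,:,::-1])
s=cv2.imread('pics/scene9.png');cv2.imwrite('pics/s9.png',cv2.resize(s[110:250,170:270],None,fx=4,fy=4,interpolation=cv2.INTER_CUBIC))"; python3 f.py
```

```text
9.65 Ftool [-3.76  5.78  9.97] tau [-1.37 -0.6   0.16] gap 27.138228490977802 along 245.61831308977833 x -0.7930344831525726 y 0.02893617250433766
9.75 Ftool [-3.39  5.99  8.87] tau [-1.37 -0.58  0.15] gap 27.33423838425357 along 245.5957431747264 x -0.8098996169989462 y 0.03273579260583899
```

View pics/s9.png

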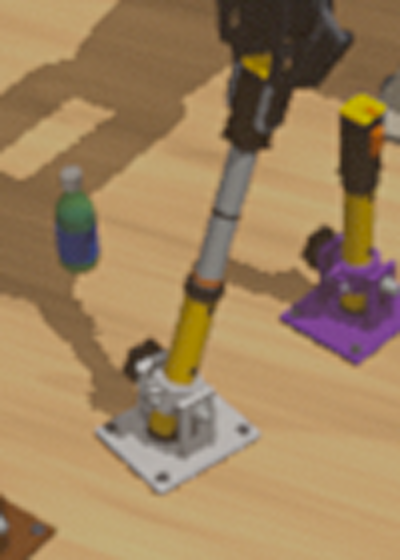

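View pics/wrist9.png

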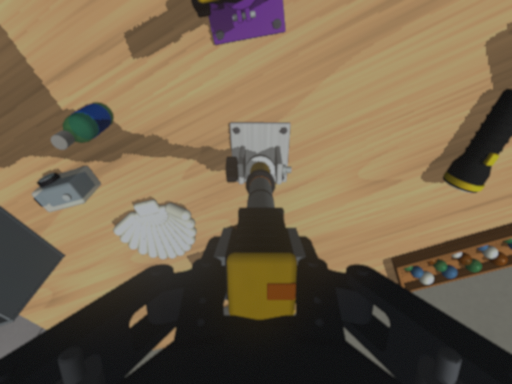

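The handle has reached the hard end: TCP travel stopped at about 120.5 mm and the axial force rose to 9 N. The cap sits between the pads at the same pixels as at the grasp, so it hasn't slipped. Handing in.

```bash
python3 -c "
from bench import *
print(hand_in())"
```

```text
the job is handed in; nothing more can be done
None
```

The yellow camera pole is drawn out to its second stop, and the arm is still gripping the handle there with the button held in. I handed the job in at about 9.8 s; no verdict was reported.

- **Grip and button:** I took the handle along the pole's own lean (about 19.6°), with one pad on the orange button. The finger gap read about 27.3 mm on the 28 mm handle, so the button is flush.
- **Draw:** The handle went out in line with the pole, past the first stop without pausing there. Axial pull at each check was 1–3 N. I crept the last few millimetres until the travel stopped at about 120.5 mm and the pull rose to 9 N, which is the hard end.
- **Lean:** Sideways force in the lean direction stayed within about 4 N at each check, well below the 22 N at which the swivel gives way. Along the pivot bolt it was a steady 5–6 N. Sideways drift was under 1 mm.
- **Last pictures:** The orange mark is at the tube mouth, the black mark is well out, and the handle has not slipped in the pads. The dish, bottle, action camera, dive light and look-alikes in view look unmoved; I did not recheck the mask box or fin buckle at the end.
- **One disagreement:** The wrist views put the end cap about 4 mm lower along the pole than the overhead and scene views and the stated size. I split the difference, which was small against the 24 mm button.

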